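# Pack the wood-burning kit tray

## Robot

A 7-joint arm with a two-finger parallel gripper is mounted at the origin on the work surface. World frame = base frame: x ahead of the robot, y to its left, z up, the work surface at z = 0. Lengths are in mm, angles in rad, forces in N, time in s.
With the tool pointing down it reaches from about 350 to 900 mm from the base axis. Payload 7.2 kg.
Tool frame: the origin (TCP) lies between the finger pads; the fingertips stand 11 mm ahead of it and the grasp point (between the pads) lies 8 mm behind it; z points along the fingers, y is the line along which they close (so a half turn about z gives the same grasp; the last joint's range is limited). The gripper opens to 85 mm and grips with 20 to 120 N. Pads are 22 mm wide; open, the fingers measure 114 mm over their backs; the gripper's body (76 mm by 85 mm) begins 54 mm behind the grasp point. The pads swing forward as they close: fully open they stand 13 mm farther back than shut.
Start: joints at [1.05, 0.411, -0.013, 1.596, 0.006, 1.134, -0.082], TCP at [273.417, -562.024, 242.297] pointing down, gripper open.
Joint ranges: [-2.95, 2.95], [-0.29, 1.99], [-1.47, 1.44], [0.14, 2.54], [-1.03, 4.17], [0.13, 1.85], [-2.86, 2.86]. Speed limits (rad/s): [2.39, 2.39, 3.01, 3.01, 3.14, 3.14, 3.14].

## Interface

Orientations are given as [roll, pitch, yaw] about the fixed x, y, z axes, in that order (R = Rz(yaw) Ry(pitch) Rx(roll)).
In Python, from bench import env gives the robot as it stands.
- The arm moves only by the shell command python3 -m creep 'ROWS' [FORCE]. ROWS is JSON, a list of rows, each an object with "turn": the turn, a rotation vector about the world's x, y, z in rad, a list of three; "delta_pos": the shift along the world's x, y, z in cm, a list of three; "claw": the opening, from 0 (shut) to 1 (fully open). In form: [{"turn": [rx, ry, rz], "delta_pos": [dx, dy, dz], "claw": claw}, ...]. A call has 1 to 20 rows; each row is the pose to reach, as a shift and turn from the pose commanded when the call began; what a row does not reach only later rows make up. A row lasts 1/10 s, in which the tool goes at most 50 mm and 8.59 degrees, less where a joint would pass 70% of its speed; a pose out of reach is approached as far as the arm can. A call with a gripper value outside its range is refused whole. The fingers move at their own pace and stop on an object; FORCE is the grip in N (left out, the last holds). Time passes only in rows, so rows that repeat a pose let the fingers close. It gives the time, the measured TCP pose, the force, the opening and the grip force at its end, in the units of the state.
- env.get_state(): the state, without advancing time (a new reading comes with each control period).
- env.read_camera(name): name is "side" or "top" or "wrist"; returns the picture (480x640x3 uint8, red, green, blue); there is no depth.
- env.get_calibration(name): a dict with "mtx" (3x3 intrinsics, pixels), "xyz" and "orientation" of the camera in the world. Camera axes: x right, y up, looking along -z (the intrinsics and any distortion apply to the point x, -y, -z); pixel columns grow to the right and rows downward; lengths in mm; the calibration is good to about 2 mm. A picture is of the moment at which its call begins: read the wrist's pose just before it. get_calibration takes no time and is no camera call; for the wrist camera it gives the pose at the moment of the call.
- env.hand_in(): hands the job in; it is judged then, once.
The state is a dict: "time": time; "q": joint angles; "qvel": joint speeds; "joint_torque": joint torques, N m; "eef_pos": TCP position; "ee_rot": TCP orientation; "ft_force": force on the tool from outside, world axes, zero at the start; "moment": the same for the moment, N m; "finger_gap": finger opening in mm; "gripper_force": force on a finger pad.
Only numpy, scipy, OpenCV 4.12 (cv2) and the standard library are available. Lean on these libraries where they do the work, as an engineer would, in place of code of your own. Each camera call takes 0.05 s, during which the arm holds its last target. There are 200 camera calls.

## Task

Pack the wood-burning kit: put the undrilled wood slice, the tin with its lid on, the cork sanding block and the hand stamp into the grey tray, each upright and flat on the floor of the recess that matches its shape: slice in the large round one, tin in the small round one, block in the oblong one, stamp in the square one. Leave the slice with the hole and the open tin standing where they are.

Things in the scene. Friction and masses are not known exactly. Their poses are not given: they have to be found in the camera images.
- well_large_round: White insert 104 x 104 x 8 mm, fixed, one of four (2 x 2, centres 106 mm apart, order varies) in the grey tray (224 mm square, rim 14 mm high). Its one recess, centred, dark floor, 5 mm deep: a large round one, 80 mm across. Origin: centre of its underside, 5 mm above the table; recess floor 3 mm, recess rim 8 mm above the origin; z up, x and y along its sides.
- well_small_round: White insert 104 x 104 x 8 mm, fixed, one of four (2 x 2, centres 106 mm apart, order varies) in the grey tray (224 mm square, rim 14 mm high). Its one recess, centred, dark floor, 5 mm deep: a small round one, 58 mm across. Origin: centre of its underside, 5 mm above the table; recess floor 3 mm, recess rim 8 mm above the origin; z up, x and y along its sides.
- well_long: White insert 104 x 104 x 8 mm, fixed, one of four (2 x 2, centres 106 mm apart, order varies) in the grey tray (224 mm square, rim 14 mm high). Its one recess, centred, dark floor, 5 mm deep: an oblong one, 84 mm along x and 54 mm along y. Origin: centre of its underside, 5 mm above the table; recess floor 3 mm, recess rim 8 mm above the origin; z up, x and y along its sides.
- well_square: White insert 104 x 104 x 8 mm, fixed, one of four (2 x 2, centres 106 mm apart, order varies) in the grey tray (224 mm square, rim 14 mm high). Its one recess, centred, dark floor, 5 mm deep: a square one, 54 x 54 mm. Origin: centre of its underside, 5 mm above the table; recess floor 3 mm, recess rim 8 mm above the origin; z up, x and y along its sides.
- slice: Undrilled round wood slice: a solid disc 62 mm in diameter, 18 mm thick, dark bark edge, pale face with growth rings, about 35 g. Loose, stands upright on the table. Origin: centre of its underside, z up.
- tin: Closed tin for burner tips: an aluminium cylinder 40 mm in diameter, 45 mm high, with a flat lid on (the lid is its top 13 mm, 40 mm across; below it the body is 38 mm), about 60 g. Loose, stands upright on the table. Origin: centre of its underside, z up.
- block: Cork sanding block, 66 mm (its x) by 36 mm (its y), 28 mm high, dark abrasive underside, about 40 g. Loose, stands upright on the table. Origin: centre of its underside, z up, x along its length.
- stamp: Hand stamp, 62 mm high: a square brass foot 36 x 36 mm and 14 mm high, a thin neck, and an upright round wooden handle 24 mm in diameter between 30 and 56 mm above the underside, about 160 g. Loose, stands upright on the table. Origin: centre of its underside, z up, x and y along the foot's sides.
- drilled_slice: Look-alike that must stay: wood slice of the same outline as the good one (62 mm across, 18 mm thick, bark edge) but with a 28 mm hole right through its middle. Loose, stands upright on the table. Origin: centre of its underside, z up.
- open_tin: Look-alike that must stay: an aluminium tin without a lid, 40 mm across and 45 mm high, hollow and open at the top. Loose, stands upright on the table. Origin: centre of its underside, z up.
Not all that is in view belongs to the job. What is shaped like the block but pink or purple is not meant.

How it is judged (in metres and radians):
At the end, for the whole second after the job is handed in: Slice, lidded tin, block and stamp each in its own recess: flat on its floor (within 2 mm), within 14 mm of its centre, tilted less than 0.06 rad, at rest, released; drilled slice and open tin upright (within 0.1 rad) and within 20 mm of where they started (horizontal distance between slice and well_large_round below 0.014 m and z of slice in the frame of well_large_round between 0 and 0.005 m and angle between each of slice, tin, block, stamp's own z axis and vertical below 0.06 rad and linear speed of each of slice, tin, block, stamp below 0.02 m/s and contact force between each of slice, tin, block, stamp and the fingers below 0.1 N and horizontal distance between tin and well_small_round below 0.014 m and z of tin in the frame of well_small_round between 0 and 0.005 m and horizontal distance between block and well_long below 0.014 m and z of block in the frame of well_long between 0 and 0.005 m and horizontal distance between stamp and well_square below 0.014 m and z of stamp in the frame of well_square between 0 and 0.005 m and distance of each of drilled_slice, open_tin from where it was at the start of the episode below 0.02 m and angle between each of drilled_slice, open_tin's own z axis and vertical below 0.1 rad); the robot touches nothing.
It fails at once if the drilled slice is moved (over 20 mm) (distance of drilled_slice from where it was at the start of the episode above 0.02 m).
It fails at once if the open tin is moved (over 20 mm) (distance of open_tin from where it was at the start of the episode above 0.02 m).
It also fails if it takes over 112 s, if anything falls off the work surface, if the arm or the gripper's body presses on something with over 40 N, if the wrist force passes 120 N, or if a joint passes its speed limit or range.

## Working session

There is one attempt and no reset: what is moved stays moved. The work goes in short steps, Python scripts to look and compute and a shell command to move; the robot and the scene stay as the last step left them, time stands still between calls to the robot, and variables do not carry over. Pictures are saved under pics/ and viewed, at most 14 in all, crops included, and the job is handed in when it is done.

```bash
ls; mkdir -p pics
python3 - <<'E'
from bench import env
import cv2
for n in ["top","side","wrist"]:
    c=env.get_calibration(n); print(n,c)
    cv2.imwrite(f"pics/{n}0.png",env.read_camera(n)[:,:,::-1])
s=env.get_state(); print(s)
E
```

```text
pics
top {'mtx': array([[565.71137671,   0.        , 320.24078878],
       [  0.        , 565.71137671, 241.45319115],
       [  0.        ,   0.        ,   1.        ]]), 'xyz': array([ 406.50899339, -127.27632391, 1572.54245578]), 'orientation': array([ 0.06722312,  0.00972242, -1.57112162])}
side {'mtx': array([[484.4241425 ,   0.        , 311.70623554],
       [  0.        , 484.4241425 , 238.90310725],
       [  0.        ,   0.        ,   1.        ]]), 'xyz': array([ 58.34633705, 417.81513035, 819.81158526]), 'orientation': array([ 0.73006479,  0.01126565, -2.46771542])}
wrist {'mtx': array([[346.60041272,   0.        , 318.4663032 ],
       [  0.        , 346.60041272, 243.98945664],
       [  0.        ,   0.        ,   1.        ]]), 'xyz': array([ 349.25843614, -524.51092961,  372.02043892]), 'orientation': array([-3.30421687e-01,  1.90699951e-04, -1.11737243e+00])}
{'time': 0.15, 'q': array([ 1.04981978,  0.41173742, -0.01273118,  1.59682482,  0.00558727,
        1.13429999, -0.08219238]), 'qvel': array([ 0.0006686 , -0.00164254, -0.00041897, -0.00256247,  0.00038107,
        0.0003352 , -0.00084391]), 'joint_torque': array([ 1.63365061e-03, -6.01034904e+01,  6.82845768e-01, -2.99648291e+01,
        1.39659437e-02,  7.84015108e-03,  5.61502418e-05]), 'eef_pos': array([ 273.24482566, -561.70922183,  241.64393553]), 'ee_rot': array([-3.14036022e+00,  6.69526131e-05,  4.52819911e-01]), 'ft_force': array([-0.27766145,  1.45168235, -0.04916577]), 'moment': array([-0.02286968,  0.02987639,  0.05997033]), 'gripper_force': 0.0, 'finger_gap': 85.35451691312147}
```

View pics/top0.png

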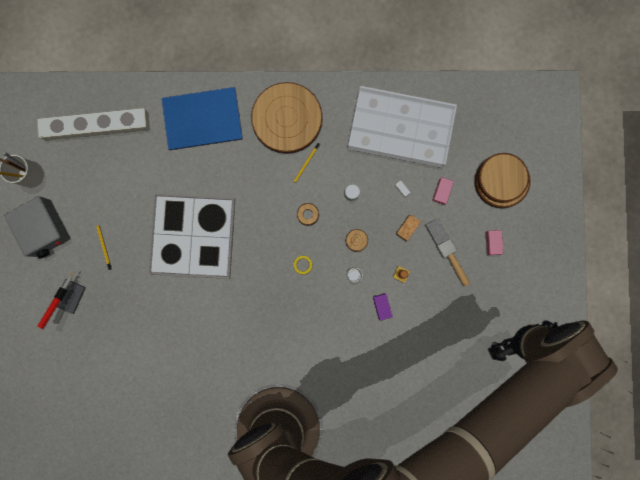

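View pics/side0.png

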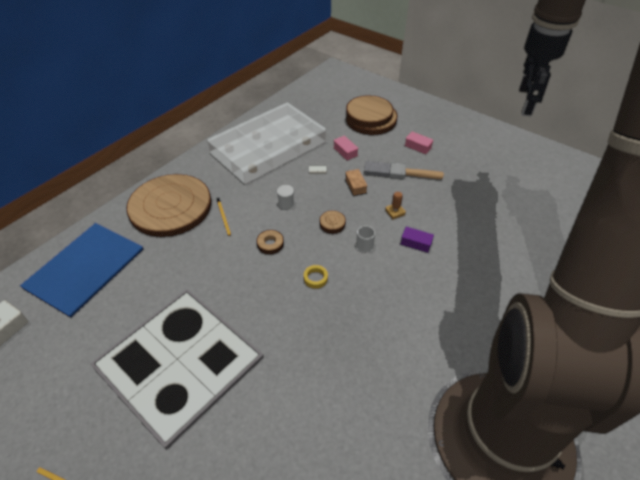

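The top picture shows the candidates. Slice: solid disc at (357,240), with the drilled one at (308,214); the yellow ring at (303,265) and the large discs at (287,117) and (503,180) are not it. Tin: (352,192) or (354,275). Block: cork at (408,228), not the pink (444,190) and (495,243) or the purple (383,307). Stamp: (402,273). The tray is at (193,236), with the large round recess top right, small round bottom left, oblong top left and square bottom right. In the side view the tin at (286,197) looks lidded and the one at (365,238) open. A close crop will check this.

```bash
cat > h.py <<'E'
import numpy as np, cv2
from bench import env
from scipy.spatial.transform import Rotation as R
def ray(c,px):
    px=np.atleast_2d(px).astype(float); K=c["mtx"]
    d=np.c_[(px[:,0]-K[0,2])/K[0,0],-(px[:,1]-K[1,2])/K[1,1],-np.ones(len(px))]
    return np.array(c["xyz"]),R.from_euler("xyz",c["orientation"]).apply(d)
def plane(c,px,z):
    o,d=ray(c,px); return o+d*((z-o[2])/d[:,2])[:,None]
def tri(obs):   # [(calib,pixel),...] -> point, residual
    A=np.zeros((3,3));b=np.zeros(3);L=[]
    for c,p in obs:
        o,d=ray(c,p);d=d[0]/np.linalg.norm(d[0]);P=np.eye(3)-np.outer(d,d);A+=P;b+=P@o;L.append((o,P))
    x=np.linalg.solve(A,b); return x,max(np.linalg.norm(P@(x-o)) for o,P in L)
E
python3 - <<'E'
from h import *
t=cv2.imread("pics/top0.png");s=cv2.imread("pics/side0.png")
a=cv2.resize(t[170:320,280:460],None,fx=3,fy=3,interpolation=cv2.INTER_CUBIC)
b=cv2.resize(s[160:290,250:440],None,fx=3,fy=3,interpolation=cv2.INTER_CUBIC)[:, :]
b=cv2.resize(b,(540,390*540//570)); cv2.imwrite("pics/crop1.png",cv2.resize(np.vstack([a,b]),None,fx=.72,fy=.72))
ct,cs=env.get_calibration("top"),env.get_calibration("side")
for n,p,q in [("slice",(357,240),(333,221)),("drilled",(308,214),(270,241)),("tinA",(352,192),(286,190)),("tinB",(354,275),(365,231)),("block",(408,228),(356,180)),("stamp",(402,272),(397,195)),("LR",(212,218),(182,324)),("SR",(172,253),(171,398)),("long",(174,216),(136,361)),("sq",(209,257),(218,357))]:
    x,r=tri([(ct,p),(cs,q)]); print(n,x.round(),r.round(1))
E
```

```text
slice [ 514. -215.   12.] 1.7
drilled [587. -79.  12.] 1.0
tinA [ 642. -200.   47.] 1.7
tinB [ 418. -203.   51.] 0.2
block [ 547. -354.   23.] 0.9
stamp [ 423. -332.   59.] 3.6
LR [576. 188.  13.] 0.8
SR [480. 299.   9.] 0.6
long [582. 293.  15.] 0.9
sq [468. 194.  16.] 0.3
```

View pics/crop1.png

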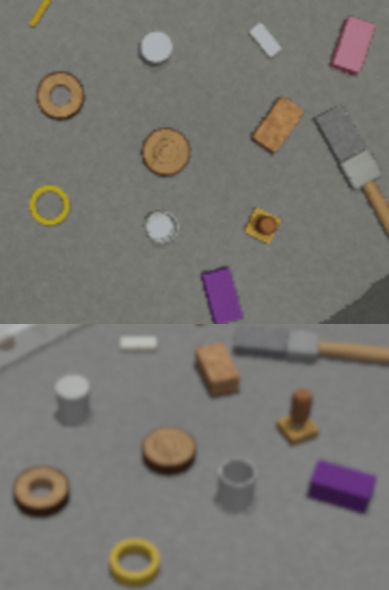

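The crop confirms the choice. The lidded tin is at top (352,192), near (642,-200) mm. The open tin is at (354,275), with its hollow visible. The solid slice with rings is at (357,240), the drilled one at (308,214), the cork block at (408,228) and the stamp at (402,273). I'll take two wrist views for finer positions.

```bash
python3 -m creep '[{"turn":[0,0,-0.45],"delta_pos":[20,31,3],"claw":1},{"turn":[0,0,-0.45],"delta_pos":[20,31,3],"claw":1},{"turn":[0,0,-0.45],"delta_pos":[20,31,3],"claw":1},{"turn":[0,0,-0.45],"delta_pos":[20,31,3],"claw":1},{"turn":[0,0,-0.45],"delta_pos":[20,31,3],"claw":1},{"turn":[0,0,-0.45],"delta_pos":[20,31,3],"claw":1},{"turn":[0,0,-0.45],"delta_pos":[20,31,3],"claw":1},{"turn":[0,0,-0.45],"delta_pos":[20,31,3],"claw":1},{"turn":[0,0,-0.45],"delta_pos":[20,31,3],"claw":1},{"turn":[0,0,-0.45],"delta_pos":[20,31,3],"claw":1},{"turn":[0,0,-0.45],"delta_pos":[20,31,3],"claw":1},{"turn":[0,0,-0.45],"delta_pos":[20,31,3],"claw":1},{"turn":[0,0,-0.45],"delta_pos":[20,31,3],"claw":1}]' 40
python3 - <<'E'
from h import *
import pickle
c=env.get_calibration("wrist");im=env.read_camera("wrist")[:,:,::-1]
cv2.imwrite("pics/w1.png",im);pickle.dump(c,open("w1.pkl","wb"));print(c["xyz"],env.get_state()["eef_pos"],env.get_state()["ee_rot"])
E
python3 -m creep '[{"turn":[0,0,0],"delta_pos":[8,4,0],"claw":1},{"turn":[0,0,0],"delta_pos":[8,4,0],"claw":1},{"turn":[0,0,0],"delta_pos":[8,4,0],"claw":1},{"turn":[0,0,0],"delta_pos":[8,4,0],"claw":1},{"turn":[0,0,0],"delta_pos":[8,4,0],"claw":1},{"turn":[0,0,0],"delta_pos":[8,4,0],"claw":1}]'
python3 - <<'E'
from h import *
import pickle
c=env.get_calibration("wrist");im=env.read_camera("wrist")[:,:,::-1]
cv2.imwrite("pics/w2.png",im);pickle.dump(c,open("w2.pkl","wb"));print(c["xyz"],env.get_state()["eef_pos"],env.get_state()["ee_rot"],env.get_state()["q"])
E
```

```text
time: 1.45
eef_pos: [472.8, -253.0, 272.2]
ee_rot: [3.141, 0.0, 0.001]
ft_force: [-0.1, 0.1, -0.8]
finger_gap: 85.7
gripper_force: 0.0
[ 557.22561244 -252.32893378  402.65047299] [ 472.91620255 -252.84878422  272.20741326] [3.14152376e+00 2.29322212e-04 1.20359457e-03]
time: 2.1
eef_pos: [552.4, -213.2, 272.4]
ee_rot: [3.141, 0.0, 0.001]
ft_force: [0.3, 0.2, 0.3]
finger_gap: 85.6
gripper_force: 0.0
[ 636.86622618 -212.47225243  402.9212446 ] [ 552.57537288 -213.10463743  272.54698779] [ 3.14106079e+00 -3.37976720e-05  9.67931995e-04] [ 0.3874826   0.3371641  -0.13286971  1.63323638  0.04807917  1.17418758
 -1.32639232]
```

View pics/w1.png

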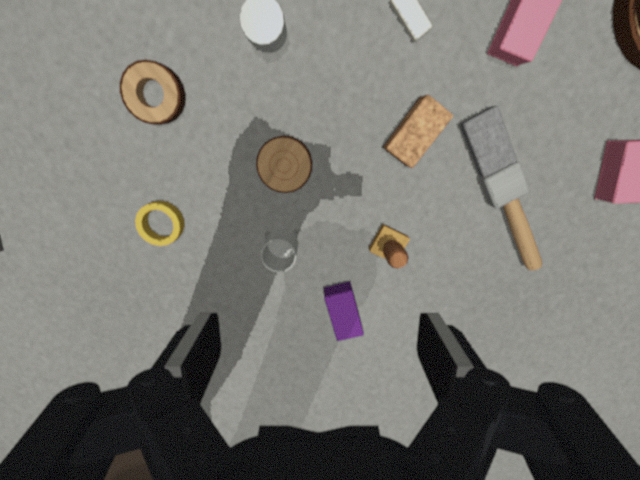

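View pics/w2.png

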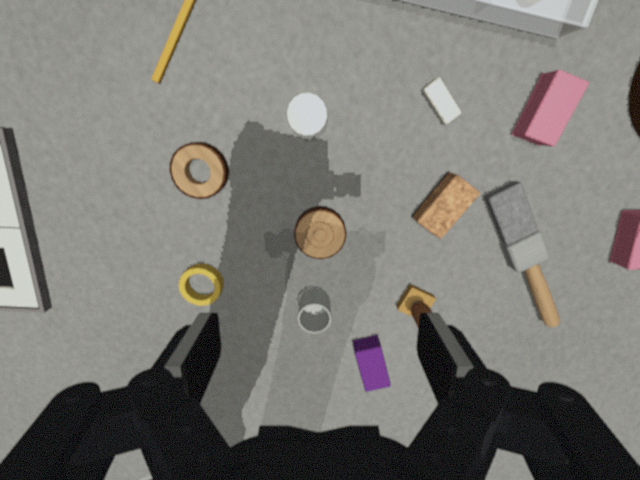

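w1 shows the slice (285,164), lidded tin (262,19), block (419,131) and stamp (390,245). w2 shows the slice (320,232), tin (307,114), block (447,205) and stamp (417,303). The open tin (279,255) and the drilled slice (152,92) are clearly separate. Now I'll segment and triangulate.

```bash
cat > m.py <<'E'
from h import *
import pickle
def blob(im,seed,win,lo,hi):
    x,y=seed; x0,y0=max(0,x-win),max(0,y-win)
    h=cv2.inRange(cv2.cvtColor(im[y0:y+win,x0:x+win],cv2.COLOR_BGR2HSV),lo,hi)
    h=cv2.morphologyEx(h,cv2.MORPH_CLOSE,np.ones((5,5)))
    cs,_=cv2.findContours(h,cv2.RETR_EXTERNAL,cv2.CHAIN_APPROX_NONE)
    k=max(cs,key=cv2.contourArea); return k+np.array([[[x0,y0]]])
if __name__=="__main__":
    w=[(cv2.imread(f"pics/w{i}.png"),pickle.load(open(f"w{i}.pkl","rb"))) for i in (1,2)]
    O={"slice":[(285,164),(320,232),35,(8,70,75),(25,255,255)],"tin":[(262,19),(307,114),30,(0,0,195),(180,40,255)],
       "block":[(419,131),(447,205),48,(8,90,115),(22,255,255)],"foot":[(385,240),(412,297),24,(17,110,90),(28,255,255)],
       "handle":[(396,253),(423,312),18,(5,90,40),(14,255,255)]}
    for n,(a,b,win,lo,hi) in O.items():
        obs=[];P=[]
        for (im,c),s in zip(w,(a,b)):
            k=blob(im,s,win,lo,hi);r=cv2.minAreaRect(k);obs.append((c,r[0]))
            P.append((k,r,c))
        x,res=tri(obs); print(n,x.round(1),"res",res.round(1),[tuple(np.round(r[0])) for _,r,_ in P])
        for k,r,c in P:
            g=cv2.minAreaRect(plane(c,k.reshape(-1,2),x[2])[:,:2].astype(np.float32)); print("   ",np.round(g[0],1),np.round(g[1],1),round(g[2],1))
E
python3 m.py
```

```text
slice [ 516.7 -214.9   15.4] res 0.5 [(np.float64(284.0), np.float64(164.0)), (np.float64(320.0), np.float64(234.0))]
    [ 515.7 -214. ] [59.1 59.2] 0.1
    [ 516.  -215.4] [59.4 59. ] 24.5
tin [ 647.7 -200.8   36. ] res 0.4 [(np.float64(262.0), np.float64(21.0)), (np.float64(307.0), np.float64(113.0))]
    [ 647.2 -200.4] [33.3 37.8] 0.1
    [ 647.6 -201.1] [37.8 38.4] 43.6
block [ 551.8 -356.4   26. ] res 0.0 [(np.float64(419.0), np.float64(131.0)), (np.float64(448.0), np.float64(207.0))]
    [ 550.8 -356.1] [35.9 65.1] 54.4
    [ 551.4 -356.1] [35.9 64.4] 54.3
foot [ 422.  -338.7    7.3] res 0.0 [(np.float64(390.0), np.float64(244.0)), (np.float64(416.0), np.float64(303.0))]
    [ 421.9 -338.6] [39.3 36.3] 65.3
    [ 422.  -338.2] [40.6 37.5] 61.8
handle [ 408.9 -344.4    5.9] res 1.9 [(np.float64(395.0), np.float64(253.0)), (np.float64(418.0), np.float64(312.0))]
    [ 409.4 -346.3] [37.9 24.3] 28.0
    [ 407.  -341.9] [24.8 28.8] 56.9
```

Sizes match (slice 59, block 36×65, heights 15 and 26 mm against 18 and 28). First I pick up the slice.

```bash
python3 -m creep '[{"turn":[0,0,0],"delta_pos":[-3.6,-0.2,-5],"claw":1},{"turn":[0,0,0],"delta_pos":[-3.6,-0.2,-10],"claw":1},{"turn":[0,0,0],"delta_pos":[-3.6,-0.2,-15],"claw":1},{"turn":[0,0,0],"delta_pos":[-3.6,-0.2,-20],"claw":1},{"turn":[0,0,0],"delta_pos":[-3.6,-0.2,-23],"claw":1},{"turn":[0,0,0],"delta_pos":[-3.6,-0.2,-25],"claw":1},{"turn":[0,0,0],"delta_pos":[-3.6,-0.2,-26],"claw":1},{"turn":[0,0,0],"delta_pos":[-3.6,-0.2,-26],"claw":1},{"turn":[0,0,0],"delta_pos":[-3.6,-0.2,-26],"claw":0.5},{"turn":[0,0,0],"delta_pos":[-3.6,-0.2,-26],"claw":0.5},{"turn":[0,0,0],"delta_pos":[-3.6,-0.2,-26],"claw":0.5},{"turn":[0,0,0],"delta_pos":[-3.6,-0.2,-26],"claw":0.5},{"turn":[0,0,0],"delta_pos":[-3.6,-0.2,-26],"claw":0.5}]' 40
python3 - <<'E'
from h import *
t=cv2.cvtColor(cv2.imread("pics/top0.png"),cv2.COLOR_BGR2GRAY);s=cv2.cvtColor(cv2.imread("pics/side0.png"),cv2.COLOR_BGR2GRAY)
ct,cs=env.get_calibration("top"),env.get_calibration("side")
for n,p,q in [("LR",(212,218),(182,324)),("SR",(172,253),(171,398)),("long",(174,216),(136,361)),("sq",(209,257),(218,357))]:
    obs=[]
    for c,im,(x,y),w in((ct,t,p,20),(cs,s,q,30)):
        b=(im[y-w:y+w,x-w:x+w]<70).astype(np.uint8)
        k=max(cv2.findContours(b,cv2.RETR_EXTERNAL,cv2.CHAIN_APPROX_NONE)[0],key=cv2.contourArea)+np.array([[[x-w,y-w]]])
        m=cv2.moments(k);obs.append((c,(m["m10"]/m["m00"],m["m01"]/m["m00"])))
        g=cv2.minAreaRect(plane(c,k.reshape(-1,2),8)[:,:2].astype(np.float32));print("  ",np.round(g[0]),np.round(g[1]),round(g[2],1))
    x,r=tri(obs);print(n,x.round(1),r.round(1))
E
```

```text
time: 3.45
eef_pos: [518.4, -214.6, 14.4]
ee_rot: [3.14, -0.003, 0.003]
ft_force: [-1.9, -0.2, 5.8]
finger_gap: 60.1
gripper_force: 42.1
   [579. 191.] [74. 73.] 27.0
   [579. 186.] [74. 70.] 38.2
LR [577.5 188.8  11.6] 1.6
   [479. 302.] [53. 50.] 0.9
   [479. 298.] [52. 50.] 89.9
SR [477.6 300.2  12.5] 1.6
   [585. 297.] [50. 80.] 86.2
   [585. 293.] [49. 77.] 87.0
long [583.3 294.5  11.2] 1.9
   [473. 197.] [50. 51.] 86.1
   [473. 192.] [49. 48.] 85.9
sq [471.5 194.6  12.4] 1.5
```

The grip holds (gap 60.1 mm). The well centres agree with the 106 mm spacing and give a tray angle of about -3.2°. I'll lift and check.

```bash
python3 -m creep '[{"turn":[0,0,0],"delta_pos":[0,0,2],"claw":0.5},{"turn":[0,0,0],"delta_pos":[0,0,5],"claw":0.5},{"turn":[0,0,0],"delta_pos":[0,0,9],"claw":0.5},{"turn":[0,0,0],"delta_pos":[2,8,14],"claw":0.5},{"turn":[0,0,0],"delta_pos":[4,13,14],"claw":0.5},{"turn":[0,0,0],"delta_pos":[5,18,14],"claw":0.5},{"turn":[0,0,0],"delta_pos":[6.1,23,14],"claw":0.5},{"turn":[0,0,0],"delta_pos":[6.1,28,14],"claw":0.5},{"turn":[0,0,0],"delta_pos":[6.1,33,14],"claw":0.5},{"turn":[0,0,0],"delta_pos":[6.1,37,14],"claw":0.5},{"turn":[0,0,0],"delta_pos":[6.1,40.3,14],"claw":0.5},{"turn":[0,0,0],"delta_pos":[6.1,40.3,14],"claw":0.5},{"turn":[0,0,0],"delta_pos":[6.1,40.3,14],"claw":0.5}]'
python3 - <<'E'
from h import *
import pickle
c=env.get_calibration("wrist");im=env.read_camera("wrist")[:,:,::-1]
cv2.imwrite("pics/w3.png",im);pickle.dump(c,open("w3.pkl","wb"));s=env.get_state();print(s["eef_pos"],s["q"],s["ft_force"])
E
```

```text
time: 4.75
eef_pos: [577.8, 194.3, 153.8]
ee_rot: [-3.139, -0.002, 0.009]
ft_force: [-0.0, -0.9, -1.3]
finger_gap: 60.1
gripper_force: 43.5
[578.25687227 191.07208687 153.52343283] [-0.23896178  0.48082567 -0.21738839  1.72138608  0.1226876   0.95079001
 -2.06822446] [ 0.07179009 -0.798192   -0.56424153]
```

View pics/w3.png

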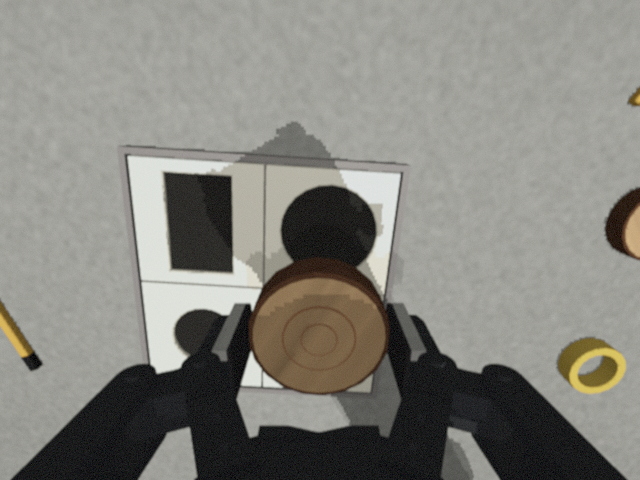

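The slice is held level at (318,335), and the large round recess is at (329,228). I lower it, release and lift.

```bash
python3 -m creep '[{"turn":[0,0,0],"delta_pos":[0,0,-4],"claw":0.5},{"turn":[0,0,0],"delta_pos":[0,0,-8],"claw":0.5},{"turn":[0,0,0],"delta_pos":[0,0,-11],"claw":0.5},{"turn":[0,0,0],"delta_pos":[0,0,-12.2],"claw":0.5},{"turn":[0,0,0],"delta_pos":[0,0,-12.8],"claw":0.5},{"turn":[0,0,0],"delta_pos":[0,0,-13.1],"claw":0.5},{"turn":[0,0,0],"delta_pos":[0,0,-13.1],"claw":0.5},{"turn":[0,0,0],"delta_pos":[0,0,-13.1],"claw":0.5}]'
python3 -m creep '[{"turn":[0,0,0],"delta_pos":[0,0,0],"claw":0.88},{"turn":[0,0,0],"delta_pos":[0,0,0],"claw":0.88},{"turn":[0,0,0],"delta_pos":[0,0,0],"claw":0.88},{"turn":[0,0,0],"delta_pos":[0,0,2],"claw":0.88},{"turn":[0,0,0],"delta_pos":[0,0,5],"claw":0.88},{"turn":[0,0,0],"delta_pos":[0,0,10],"claw":0.88},{"turn":[0,0,0],"delta_pos":[0,0,14],"claw":1},{"turn":[0,0,0],"delta_pos":[0,0,14],"claw":1}]'
python3 - <<'E'
from h import *
im=env.read_camera("wrist")[:,:,::-1];cv2.imwrite("pics/w4.png",im);print(env.get_state()["eef_pos"])
E
```

```text
time: 5.6
eef_pos: [579.6, 189.1, 22.9]
ee_rot: [-3.141, -0.003, 0.002]
ft_force: [0.5, 0.4, 0.1]
finger_gap: 60.3
gripper_force: 43.7
time: 6.4
eef_pos: [581.6, 190.4, 167.7]
ee_rot: [-3.138, -0.01, 0.003]
ft_force: [0.4, 0.2, -0.1]
finger_gap: 85.5
gripper_force: 0.0
[580.20100468 189.6871911  164.67338217]
```

View pics/w4.png

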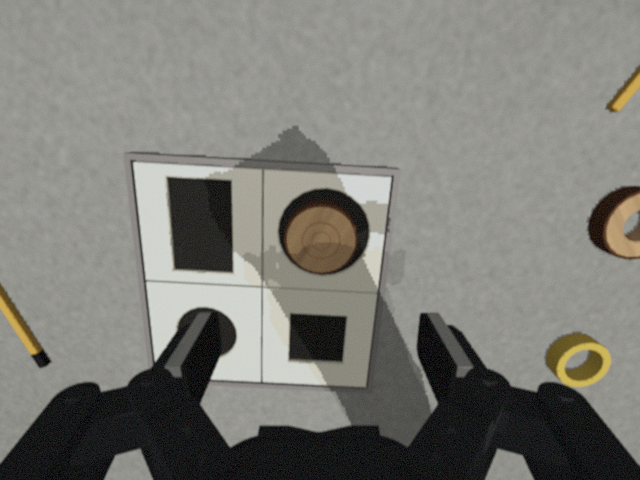

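The slice sits inside the large round recess at (320,239). Next is the lidded tin at (647,-201).

```bash
python3 -m creep '[{"turn":[0,0,0],"delta_pos":[0.9,-4.9,0],"claw":1},{"turn":[0,0,0],"delta_pos":[1.7,-9.8,0],"claw":1},{"turn":[0,0,0],"delta_pos":[2.6,-14.7,0],"claw":1},{"turn":[0,0,0],"delta_pos":[3.5,-19.6,0],"claw":1},{"turn":[0,0,0],"delta_pos":[4.3,-24.5,0],"claw":1},{"turn":[0,0,0],"delta_pos":[5.2,-29.4,0],"claw":1},{"turn":[0,0,0],"delta_pos":[6.0,-34.3,0],"claw":1},{"turn":[0,0,0],"delta_pos":[6.9,-39,0],"claw":1},{"turn":[0,0,0],"delta_pos":[6.9,-39,0],"claw":1},{"turn":[0,0,0],"delta_pos":[6.9,-39,-2],"claw":1},{"turn":[0,0,0],"delta_pos":[6.9,-39,-6],"claw":1},{"turn":[0,0,0],"delta_pos":[6.9,-39,-10],"claw":1},{"turn":[0,0,0],"delta_pos":[6.9,-39,-12.5],"claw":1},{"turn":[0,0,0],"delta_pos":[6.9,-39,-13.4],"claw":1},{"turn":[0,0,0],"delta_pos":[6.9,-39,-13.4],"claw":0.6},{"turn":[0,0,0],"delta_pos":[6.9,-39,-13.4],"claw":0.3},{"turn":[0,0,0],"delta_pos":[6.9,-39,-13.4],"claw":0.3},{"turn":[0,0,0],"delta_pos":[6.9,-39,-13.4],"claw":0.3},{"turn":[0,0,0],"delta_pos":[6.9,-39,-13.4],"claw":0.3},{"turn":[0,0,0],"delta_pos":[6.9,-39,-13.4],"claw":0.3}]' 40
```

```text
time: 8.45
eef_pos: [648.6, -201.3, 29.2]
ee_rot: [3.141, -0.003, 0.003]
ft_force: [0.4, -0.6, 6.8]
finger_gap: 38.7
gripper_force: 40.0
```

```bash
python3 -m creep '[{"turn":[0,0,0],"delta_pos":[0,0,3],"claw":0.3},{"turn":[0,0,0],"delta_pos":[0,0,7],"claw":0.3},{"turn":[0,0,0],"delta_pos":[0,2,11],"claw":0.3},{"turn":[0,0,0],"delta_pos":[-2,7,12],"claw":0.3},{"turn":[0,0,0],"delta_pos":[-4,12,12],"claw":0.3},{"turn":[0,0,0],"delta_pos":[-5.5,16.5,12],"claw":0.3},{"turn":[0,0,0],"delta_pos":[-7,21,12],"claw":0.3},{"turn":[0,0,0],"delta_pos":[-8.5,25.5,12],"claw":0.3},{"turn":[0,0,0],"delta_pos":[-10,30,12],"claw":0.3},{"turn":[0,0,0],"delta_pos":[-11.5,34.5,12],"claw":0.3},{"turn":[0,0,0],"delta_pos":[-13,39,12],"claw":0.3},{"turn":[0,0,0],"delta_pos":[-14.5,43.5,12],"claw":0.3},{"turn":[0,0,0],"delta_pos":[-16,47.5,12],"claw":0.3},{"turn":[0,0,0],"delta_pos":[-16.9,50.1,12],"claw":0.3},{"turn":[0,0,0],"delta_pos":[-16.9,50.1,12],"claw":0.3},{"turn":[0,0,0],"delta_pos":[-16.9,50.1,8],"claw":0.3},{"turn":[0,0,0],"delta_pos":[-16.9,50.1,4],"claw":0.3},{"turn":[0,0,0],"delta_pos":[-16.9,50.1,2],"claw":0.3},{"turn":[0,0,0],"delta_pos":[-16.9,50.1,0.9],"claw":0.3},{"turn":[0,0,0],"delta_pos":[-16.9,50.1,0.9],"claw":0.3}]'
python3 -m creep '[{"turn":[0,0,0],"delta_pos":[0,0,0],"claw":0.3},{"turn":[0,0,0],"delta_pos":[0,0,0],"claw":0.7},{"turn":[0,0,0],"delta_pos":[0,0,0],"claw":0.7},{"turn":[0,0,0],"delta_pos":[0,0,0],"claw":0.7},{"turn":[0,0,0],"delta_pos":[0,0,3],"claw":0.7},{"turn":[0,0,0],"delta_pos":[0,0,7],"claw":0.7},{"turn":[0,0,0],"delta_pos":[0,0,12],"claw":0.7},{"turn":[0,0,0],"delta_pos":[0,0,16],"claw":1},{"turn":[0,0,0],"delta_pos":[0,0,16],"claw":1}]'
python3 - <<'E'
from h import *
im=env.read_camera("wrist")[:,:,::-1];cv2.imwrite("pics/w5.png",im);print(env.get_state()["eef_pos"])
E
```

```text
time: 10.45
eef_pos: [478.8, 298.9, 36.0]
ee_rot: [3.14, 0.0, 0.002]
ft_force: [0.3, -0.2, 0.1]
finger_gap: 38.7
gripper_force: 42.7
time: 11.35
eef_pos: [481.0, 302.0, 202.7]
ee_rot: [-3.136, -0.009, 0.003]
ft_force: [0.6, 0.4, 0.1]
finger_gap: 84.8
gripper_force: 0.0
[479.87993774 301.0095413  199.66564255]
```

View pics/w5.png

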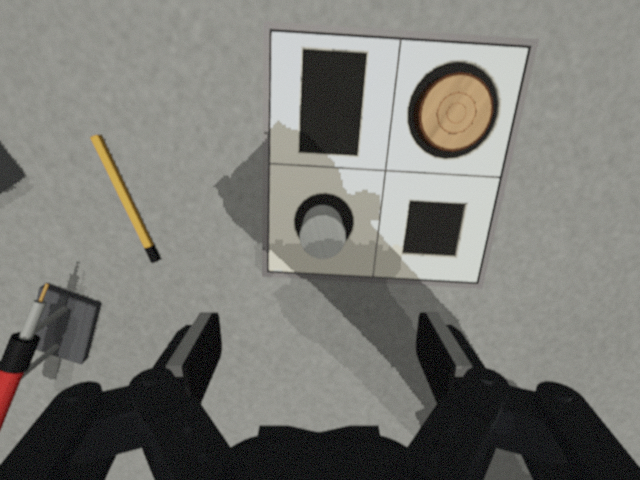

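The tin stands in the small round recess at (324,230), and the slice is well centred at (454,109). Next I travel to the block, turning -0.62, and take one check picture of block and stamp from above.

```bash
python3 -m creep '[{"turn":[0,0,-0.05],"delta_pos":[0.5,-4.5,0],"claw":1},{"turn":[0,0,-0.1],"delta_pos":[1,-9.4,0],"claw":1},{"turn":[0,0,-0.15],"delta_pos":[1.5,-14.3,0],"claw":1},{"turn":[0,0,-0.2],"delta_pos":[2,-19.2,0],"claw":1},{"turn":[0,0,-0.25],"delta_pos":[2.5,-24.1,0],"claw":1},{"turn":[0,0,-0.3],"delta_pos":[3,-29,0],"claw":1},{"turn":[0,0,-0.35],"delta_pos":[3.6,-33.9,0],"claw":1},{"turn":[0,0,-0.4],"delta_pos":[4.2,-38.8,0],"claw":0.7},{"turn":[0,0,-0.45],"delta_pos":[4.8,-43.7,0],"claw":0.7},{"turn":[0,0,-0.5],"delta_pos":[5.4,-48.6,0],"claw":0.7},{"turn":[0,0,-0.55],"delta_pos":[6,-53.5,0],"claw":0.7},{"turn":[0,0,-0.6],"delta_pos":[6.5,-58.4,0],"claw":0.7},{"turn":[0,0,-0.62],"delta_pos":[7.0,-63,0],"claw":0.7},{"turn":[0,0,-0.62],"delta_pos":[7.3,-65.6,0],"claw":0.7},{"turn":[0,0,-0.62],"delta_pos":[7.3,-65.6,0],"claw":0.7},{"turn":[0,0,-0.62],"delta_pos":[7.3,-65.6,0],"claw":0.7},{"turn":[0,0,-0.62],"delta_pos":[7.3,-65.6,0],"claw":0.7}]'
python3 - <<'E'
from h import *
import pickle
c=env.get_calibration("wrist");im=env.read_camera("wrist")[:,:,::-1]
cv2.imwrite("pics/w6.png",im);pickle.dump(c,open("w6.pkl","wb"));print(env.get_state()["eef_pos"],env.get_state()["ee_rot"])
E
```

```text
time: 13.1
eef_pos: [551.4, -354.2, 195.3]
ee_rot: [-3.141, 0.002, -0.616]
ft_force: [-1.2, 0.6, 0.3]
finger_gap: 60.0
gripper_force: 0.0
[ 551.67537171 -354.05873765  195.71101237] [-3.14097849e+00  1.31689155e-03 -6.15020603e-01]
```

View pics/w6.png

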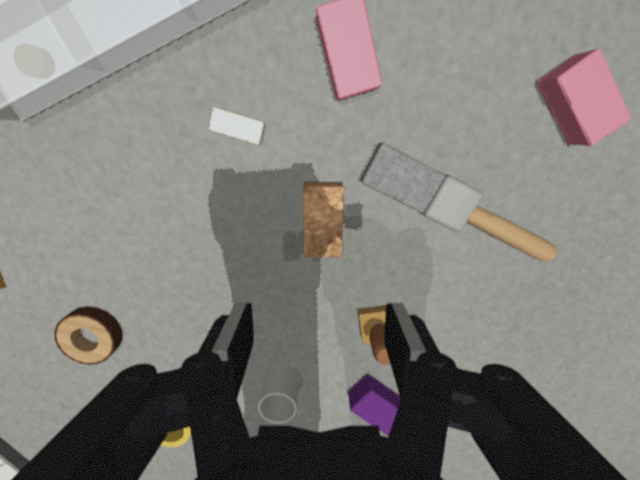

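The block at (323,219) is square to the fingers, within about 4 mm of the midline, and the scraper at (400,180) clears. I descend and grip.

```bash
python3 -m creep '[{"turn":[0,0,0],"delta_pos":[0,-0.1,-5],"claw":0.7},{"turn":[0,0,0],"delta_pos":[0,-0.1,-10],"claw":0.7},{"turn":[0,0,0],"delta_pos":[0,-0.1,-14],"claw":0.7},{"turn":[0,0,0],"delta_pos":[0,-0.1,-16.5],"claw":0.7},{"turn":[0,0,0],"delta_pos":[0,-0.1,-17.9],"claw":0.7},{"turn":[0,0,0],"delta_pos":[0,-0.1,-17.9],"claw":0.7},{"turn":[0,0,0],"delta_pos":[0,-0.1,-17.9],"claw":0.5},{"turn":[0,0,0],"delta_pos":[0,-0.1,-17.9],"claw":0.25},{"turn":[0,0,0],"delta_pos":[0,-0.1,-17.9],"claw":0.25},{"turn":[0,0,0],"delta_pos":[0,-0.1,-17.9],"claw":0.25},{"turn":[0,0,0],"delta_pos":[0,-0.1,-17.9],"claw":0.25},{"turn":[0,0,0],"delta_pos":[0,-0.1,-17.9],"claw":0.25}]' 40
```

```text
time: 14.35
eef_pos: [552.7, -357.6, 19.4]
ee_rot: [-3.141, -0.003, -0.617]
ft_force: [-0.6, 0.9, 7.4]
finger_gap: 35.0
gripper_force: 41.9
```

```bash
python3 -m creep '[{"turn":[0,0,0],"delta_pos":[0,0,3],"claw":0.25},{"turn":[0,0,0],"delta_pos":[0,0,7],"claw":0.25},{"turn":[0,0,0.05],"delta_pos":[0,2,11],"claw":0.25},{"turn":[0,0,0.1],"delta_pos":[0.3,7,13],"claw":0.25},{"turn":[0,0,0.15],"delta_pos":[0.6,12,13],"claw":0.25},{"turn":[0,0,0.2],"delta_pos":[0.9,17,13],"claw":0.25},{"turn":[0,0,0.25],"delta_pos":[1.2,22,13],"claw":0.25},{"turn":[0,0,0.3],"delta_pos":[1.5,27,13],"claw":0.25},{"turn":[0,0,0.35],"delta_pos":[1.8,32,13],"claw":0.25},{"turn":[0,0,0.4],"delta_pos":[2.1,37,13],"claw":0.25},{"turn":[0,0,0.45],"delta_pos":[2.4,42,13],"claw":0.25},{"turn":[0,0,0.5],"delta_pos":[2.7,47,13],"claw":0.25},{"turn":[0,0,0.55],"delta_pos":[2.9,52,13],"claw":0.25},{"turn":[0,0,0.56],"delta_pos":[3.1,57,13],"claw":0.25},{"turn":[0,0,0.56],"delta_pos":[3.3,61.5,13],"claw":0.25},{"turn":[0,0,0.56],"delta_pos":[3.3,65.2,13],"claw":0.25},{"turn":[0,0,0.56],"delta_pos":[3.3,65.2,13],"claw":0.25},{"turn":[0,0,0.56],"delta_pos":[3.3,65.2,13],"claw":0.25},{"turn":[0,0,0.56],"delta_pos":[3.3,65.2,9],"claw":0.25},{"turn":[0,0,0.56],"delta_pos":[3.3,65.2,5],"claw":0.25}]'
python3 - <<'E'
from h import *
im=env.read_camera("wrist")[:,:,::-1];cv2.imwrite("pics/w7.png",im);print(env.get_state()["eef_pos"])
E
```

```text
time: 16.35
eef_pos: [586.3, 293.3, 68.4]
ee_rot: [-3.141, -0.004, -0.06]
ft_force: [0.5, -1.1, -2.0]
finger_gap: 35.3
gripper_force: 41.1
[582.03901486 290.78361786  60.22949073]
```

View pics/w7.png

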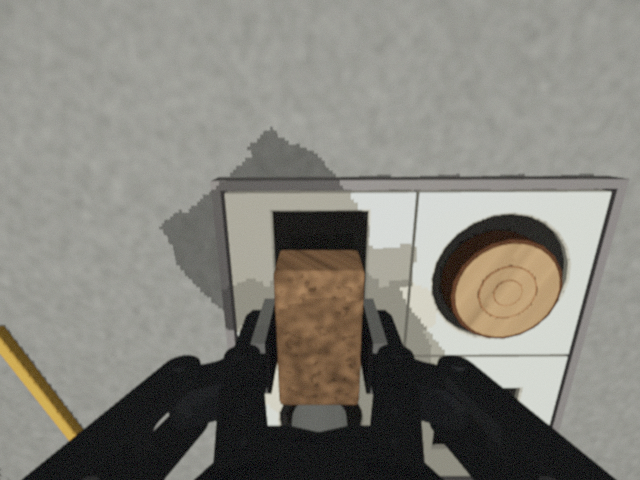

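The block is at (319,325), aligned with the oblong recess, whose top edge is at row 212. I lower it slowly and check the pose before release.

```bash
python3 -m creep '[{"turn":[0,0,0],"delta_pos":[0,0,0],"claw":0.25},{"turn":[0,0,0],"delta_pos":[0,0,-2],"claw":0.25},{"turn":[0,0,0],"delta_pos":[0,0,-3.3],"claw":0.25},{"turn":[0,0,0],"delta_pos":[0,0,-4.1],"claw":0.25},{"turn":[0,0,0],"delta_pos":[0,0,-4.1],"claw":0.25},{"turn":[0,0,0],"delta_pos":[0,0,-4.1],"claw":0.25}]'
```

```text
time: 17.0
eef_pos: [585.0, 295.0, 27.3]
ee_rot: [-3.141, -0.001, -0.058]
ft_force: [-0.5, -0.4, 0.0]
finger_gap: 35.1
gripper_force: 42.0
```

The block is on the floor at the right height. I release, lift, and travel over the stamp.

```bash
python3 -m creep '[{"turn":[0,0,0],"delta_pos":[0,0,0],"claw":0.6},{"turn":[0,0,0],"delta_pos":[0,0,0],"claw":0.6},{"turn":[0,0,0],"delta_pos":[0,0,0],"claw":0.6},{"turn":[0,0,0],"delta_pos":[0,0,3],"claw":0.6},{"turn":[0,0,0],"delta_pos":[0,0,8],"claw":0.6},{"turn":[0,0,0],"delta_pos":[0,0,13],"claw":0.6},{"turn":[0,0,0],"delta_pos":[0,0,18],"claw":0.6},{"turn":[0,0,0],"delta_pos":[0,0,18],"claw":0.6}]'
python3 -m creep '[{"turn":[0,0,-0.05],"delta_pos":[-1.2,-4.8,0],"claw":0.6},{"turn":[0,0,-0.1],"delta_pos":[-2.4,-9.6,0],"claw":0.6},{"turn":[0,0,-0.15],"delta_pos":[-3.6,-14.4,0],"claw":0.6},{"turn":[0,0,-0.2],"delta_pos":[-4.8,-19.2,0],"claw":0.6},{"turn":[0,0,-0.25],"delta_pos":[-6,-24,0],"claw":0.6},{"turn":[0,0,-0.3],"delta_pos":[-7.2,-28.8,0],"claw":0.6},{"turn":[0,0,-0.35],"delta_pos":[-8.4,-33.6,0],"claw":0.6},{"turn":[0,0,-0.4],"delta_pos":[-9.6,-38.4,0],"claw":0.6},{"turn":[0,0,-0.42],"delta_pos":[-10.8,-43.2,0],"claw":0.6},{"turn":[0,0,-0.42],"delta_pos":[-12,-48,0],"claw":0.6},{"turn":[0,0,-0.42],"delta_pos":[-13.2,-52.8,0],"claw":0.6},{"turn":[0,0,-0.42],"delta_pos":[-14.4,-57.6,0],"claw":0.6},{"turn":[0,0,-0.42],"delta_pos":[-15.5,-61.5,0],"claw":0.6},{"turn":[0,0,-0.42],"delta_pos":[-16.2,-63.4,0],"claw":0.6},{"turn":[0,0,-0.42],"delta_pos":[-16.2,-63.4,0],"claw":0.6},{"turn":[0,0,-0.42],"delta_pos":[-16.2,-63.4,0],"claw":0.6},{"turn":[0,0,-0.42],"delta_pos":[-16.2,-63.4,0],"claw":0.6},{"turn":[0,0,-0.42],"delta_pos":[-16.2,-63.4,0],"claw":0.6}]'
python3 - <<'E'
from h import *
import pickle
c=env.get_calibration("wrist");im=env.read_camera("wrist")[:,:,::-1]
cv2.imwrite("pics/w8.png",im);pickle.dump(c,open("w8.pkl","wb"));print(c["xyz"],env.get_state()["eef_pos"],env.get_state()["ee_rot"])
E
```

```text
time: 17.8
eef_pos: [587.7, 297.0, 214.9]
ee_rot: [-3.134, -0.011, -0.057]
ft_force: [0.8, 0.9, 0.1]
finger_gap: 51.3
gripper_force: 0.0
time: 19.6
eef_pos: [423.2, -337.6, 206.3]
ee_rot: [-3.141, -0.0, -0.475]
ft_force: [-0.1, 0.7, 0.5]
finger_gap: 51.0
gripper_force: 0.0
[ 498.26861448 -375.35751945  336.79633029] [ 423.11281499 -337.82403018  206.36230092] [-3.14122673e+00 -1.10835068e-04 -4.75055687e-01]
```

View pics/w8.png

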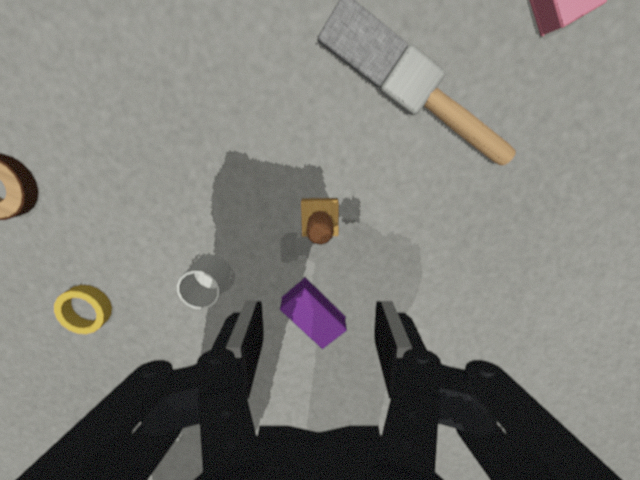

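The stamp's foot (320,217) and handle (320,228) are in line with the fingers' midline at 319. A quick check of its position and height:

Run:
```python
from m import *
im=cv2.imread("pics/w8.png");c=pickle.load(open("w8.pkl","rb"))
k=blob(im,(320,228),26,(3,90,30),(14,255,255));x,y,w,h=cv2.boundingRect(k);print("handle box",x,y,w,h)
f=blob(im,(320,217),26,(3,90,30),(28,255,255));X,Y,W,H=cv2.boundingRect(f);print("foot box",X,Y,W,H)
tc=(x+w/2,y+h-w/2)
print("handle top@58",plane(c,[tc],58)[0].round(1),"foot@14",plane(c,[(X+W/2,Y+W/2)],14)[0].round(1))
c1=pickle.load(open("w1.pkl","rb"));print("tri top",tri([(c1,(398,260)),(c,tc)]))
print("open tin top",plane(c,[(198,289)],45)[0].round())
```

```text
handle box 307 212 26 32
foot box 301 198 38 45
handle top@58 [ 423.1 -338.2   58. ] foot@14 [ 423.7 -338.7   14. ]
tri top (array([ 422.32985293, -337.92498023,   58.54916005]), np.float64(0.9610461648422933))
open tin top [ 421. -210.   45.]
```

```bash
python3 -m creep '[{"turn":[0,0,0],"delta_pos":[0.1,0.1,-5],"claw":0.6},{"turn":[0,0,0],"delta_pos":[0.1,0.1,-10],"claw":0.6},{"turn":[0,0,0],"delta_pos":[0.1,0.1,-14],"claw":0.6},{"turn":[0,0,0],"delta_pos":[0.1,0.1,-16.5],"claw":0.6},{"turn":[0,0,0],"delta_pos":[0.1,0.1,-17.1],"claw":0.6},{"turn":[0,0,0],"delta_pos":[0.1,0.1,-17.1],"claw":0.6},{"turn":[0,0,0],"delta_pos":[0.1,0.1,-17.1],"claw":0.4},{"turn":[0,0,0],"delta_pos":[0.1,0.1,-17.1],"claw":0.15},{"turn":[0,0,0],"delta_pos":[0.1,0.1,-17.1],"claw":0.15},{"turn":[0,0,0],"delta_pos":[0.1,0.1,-17.1],"claw":0.15},{"turn":[0,0,0],"delta_pos":[0.1,0.1,-17.1],"claw":0.15},{"turn":[0,0,0],"delta_pos":[0.1,0.1,-17.1],"claw":0.15}]' 50
```

```text
time: 20.85
eef_pos: [424.5, -338.8, 37.0]
ee_rot: [3.141, -0.003, -0.477]
ft_force: [-0.3, 1.0, 7.4]
finger_gap: 22.8
gripper_force: 49.1
```

```bash
python3 -m creep '[{"turn":[0,0,0],"delta_pos":[0,0,3],"claw":0.15},{"turn":[0,0,0],"delta_pos":[0,0,7],"claw":0.15},{"turn":[0,0,0],"delta_pos":[0,0,11],"claw":0.15},{"turn":[0,0,0.05],"delta_pos":[0.5,4,14],"claw":0.15},{"turn":[0,0,0.1],"delta_pos":[1,9,14],"claw":0.15},{"turn":[0,0,0.15],"delta_pos":[1.5,14,14],"claw":0.15},{"turn":[0,0,0.2],"delta_pos":[2,19,14],"claw":0.15},{"turn":[0,0,0.25],"delta_pos":[2.5,24,14],"claw":0.15},{"turn":[0,0,0.3],"delta_pos":[3,29,14],"claw":0.15},{"turn":[0,0,0.35],"delta_pos":[3.5,34,14],"claw":0.15},{"turn":[0,0,0.4],"delta_pos":[4,39,14],"claw":0.15},{"turn":[0,0,0.42],"delta_pos":[4.4,44,14],"claw":0.15},{"turn":[0,0,0.42],"delta_pos":[4.7,49,14],"claw":0.15},{"turn":[0,0,0.42],"delta_pos":[4.9,52,14],"claw":0.15},{"turn":[0,0,0.42],"delta_pos":[4.9,53.3,14],"claw":0.15},{"turn":[0,0,0.42],"delta_pos":[4.9,53.3,14],"claw":0.15},{"turn":[0,0,0.42],"delta_pos":[4.9,53.3,14],"claw":0.15},{"turn":[0,0,0.42],"delta_pos":[4.9,53.3,14],"claw":0.15}]'
python3 -m creep '[{"turn":[0,0,0],"delta_pos":[0,0,-4],"claw":0.15},{"turn":[0,0,0],"delta_pos":[0,0,-8],"claw":0.15},{"turn":[0,0,0],"delta_pos":[0,0,-11],"claw":0.15},{"turn":[0,0,0],"delta_pos":[0,0,-12.5],"claw":0.15},{"turn":[0,0,0],"delta_pos":[0,0,-13.1],"claw":0.15},{"turn":[0,0,0],"delta_pos":[0,0,-13.1],"claw":0.15},{"turn":[0,0,0],"delta_pos":[0,0,-13.1],"claw":0.15}]'
```

```text
time: 22.65
eef_pos: [472.6, 192.9, 175.3]
ee_rot: [3.141, -0.0, -0.06]
ft_force: [0.0, -0.9, -1.0]
finger_gap: 23.0
gripper_force: 49.8
time: 23.35
eef_pos: [473.2, 193.8, 45.0]
ee_rot: [3.142, -0.001, -0.059]
ft_force: [-0.1, -0.6, -1.7]
finger_gap: 22.3
gripper_force: 49.7
```

Position is right, with the weight still on the hand. I go 1 mm lower, release, lift and look.

```bash
python3 -m creep '[{"turn":[0,0,0],"delta_pos":[0,0,-0.1],"claw":0.15},{"turn":[0,0,0],"delta_pos":[0,0,-0.1],"claw":0.15},{"turn":[0,0,0],"delta_pos":[0,0,-0.1],"claw":0.5},{"turn":[0,0,0],"delta_pos":[0,0,-0.1],"claw":0.5},{"turn":[0,0,0],"delta_pos":[0,0,-0.1],"claw":0.5},{"turn":[0,0,0],"delta_pos":[0,0,3],"claw":0.5},{"turn":[0,0,0],"delta_pos":[0,0,8],"claw":0.5},{"turn":[0,0,0],"delta_pos":[0,0,13],"claw":0.5},{"turn":[0,0,0],"delta_pos":[-3,-4,18],"claw":0.5},{"turn":[0,0,0],"delta_pos":[-6,-8,22],"claw":0.5},{"turn":[0,0,0],"delta_pos":[-6,-12,22],"claw":0.5},{"turn":[0,0,0],"delta_pos":[-6,-17,22],"claw":0.5},{"turn":[0,0,0],"delta_pos":[-6,-22,22],"claw":0.5},{"turn":[0,0,0],"delta_pos":[-6,-25,22],"claw":0.5},{"turn":[0,0,0],"delta_pos":[-6,-25,22],"claw":0.5},{"turn":[0,0,0],"delta_pos":[-6,-25,22],"claw":0.5},{"turn":[0,0,0],"delta_pos":[-6,-25,22],"claw":0.5}]'
python3 - <<'E'
from h import *
t=env.read_camera("top")[:,:,::-1];s=env.read_camera("side")[:,:,::-1]
a=cv2.resize(t[185:290,140:330],(760,420),interpolation=cv2.INTER_CUBIC)[:, :]
b=cv2.resize(s[280:450,80:280],(353,300),interpolation=cv2.INTER_CUBIC)
a=cv2.resize(a,(540,298));out=np.zeros((300,893,3),np.uint8);out[:298,:540]=a;out[:,540:]=b
cv2.imwrite("pics/end.png",cv2.resize(out,(798,268)))
E
```

```text
time: 25.05
eef_pos: [412.5, -54.0, 264.2]
ee_rot: [-3.141, 0.0, -0.056]
ft_force: [-0.3, 0.6, -0.4]
finger_gap: 43.0
gripper_force: 0.0
```

View pics/end.png

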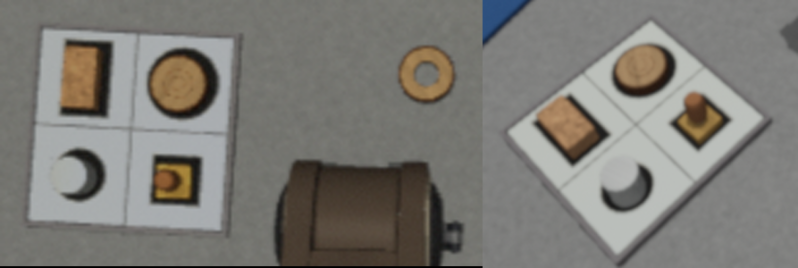

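All four pieces sit upright in their matching recesses: block (84,77), slice (181,83), tin (76,172) and stamp (173,182). The drilled slice (426,74) is still in place.

```bash
python3 -c "
from bench import env
print(env.hand_in())"
```

```text
the job is handed in; nothing more can be done
None
```

The kit is packed and handed in at about 25 s: slice, lidded tin, block and stamp each stand in their own recess and the drilled slice and open tin were left alone, though the hand-in returned no verdict.

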